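# Put the bench tools back on their shadow panels

### The arm

A 6-joint arm with a two-finger parallel gripper is mounted at the origin on the work surface. World frame = base frame: x ahead of the robot, y to its left, z up, the work surface at z = 0. Lengths are in mm, angles in rad, forces in N, time in s.
With the tool pointing down it reaches from about 300 to 775 mm from the base axis. Payload 14.6 kg.
Tool frame: the origin (TCP) lies on the centre line of the jaws, within the pads' length; the fingertips stand 19 mm ahead of it and the grasp point (between the pads) is the TCP (bot.tip_reach is the distance from the TCP to the fingertips, in mm); z points along the fingers, y is the line along which they close (so a half turn about z gives the same grasp; the last joint's range is limited). The gripper opens to 85 mm and grips with 20 to 120 N. Pads are 22 mm wide; open, the fingers measure 114 mm over their backs; the gripper's body (76 mm by 85 mm) begins 54 mm behind the grasp point. The pads swing forward as they close: fully open they stand 13 mm farther back than shut.
Start: joints at [1.085, 0.3, 1.521, -0, 1.321, -0.067], TCP at [223.662, 502.459, 250.281] pointing down, gripper open.
Joint ranges: [-3.03, 3.03], [-0.79, 2.21], [0.23, 2.52], [-1.04, 4.18], [0, 3.07], [-2.55, 2.55]. Speed limits (rad/s): [2.22, 2.22, 2.57, 3.14, 3.14, 3.14].

### API

Orientations are given as a unit quaternion [w, x, y, z].
In Python, from rig import bot gives the robot as it stands. Calls block until the motion is done:
- bot.move_to(position, orientation): joint-space move of the TCP to a pose.
- bot.servo_line(position, attitude=None, speed=150, until_force=None): straight line of the TCP; attitude=None keeps the orientation; speed is the mean speed in mm/s. With until_force (N) it stops when the force on the tool has changed by that much, and returns True; else False.
- bot.move_joints(angles): joint-space move.
- bot.move_gripper(opening, grip_force=None): finger opening in mm; grip_force is the grip in N (None keeps the last); returns when the fingers have stopped.
- bot.dwell(seconds).
- bot.ik(position, orientation): joint angles nearest the present ones, or None.
- bot.read_state(): the state.
- bot.read_camera(name): name is "scene" or "top" or "wrist"; returns a dict with "image" (384x512x3 uint8, blue, green, red), "depth" (384x512 float32, mm along the optical axis (not along the pixel's ray), 0 where there is no reading), "fovy" (degrees; the focal length in pixels is half the picture's height over the tangent of half this angle, whatever the lens; pixels are square), "cx", "cy" (the principal point, pixels), "k1" (the pictures are not rectified: a ray, as slopes to the right and down, at radius r is drawn at 1 + k1 r^2 times it, then the intrinsics apply), "eye" and "attitude" of the camera in the world; the wrist camera has in their place "mount" (4x4, takes a point from camera to tool coordinates, whose origin is the TCP and whose axes are the flange's). Camera axes: x right, y down, z forward; pixel columns grow to the right and rows downward; lengths in mm; the calibration is good to about 2 mm. A picture is of the moment at which its call begins: read the wrist's pose just before it.
A pose or a line that the arm cannot do raises bot.MotionError and nothing moves.
- bot.finish_job(): hands the job in; it is judged then, once.
The state is a dict: "clock": time; "joint_positions": joint angles; "qvel": joint speeds; "effort": joint torques, N m; "ee_pos": TCP position; "tool_rot": TCP orientation; "ft_force": force on the tool from outside, world axes, zero at the start; "moment": the same for the moment, N m; "grip_width": finger opening in mm; "grip_force": force on a finger pad.
Only numpy, scipy, OpenCV 4.12 (cv2) and the standard library are available. Lean on these libraries where they do the work, as an engineer would, in place of code of your own. Each camera call takes 0.05 s, during which the arm holds its last target. There are 200 camera calls.

### The job

Clear the bench at the end of the lesson: set the chisel, the try square, the block plane and the G-clamp down flat in the tray, each on the panel painted with its own outline, covering that outline and pointing the same way. Set the tools down, do not drop them, and leave the freshly glued pine box and the glue bottle where they stand.

Things in the scene. Friction and masses are not known exactly. Their poses are not given: they have to be found in the camera images.
- chisel: Butt chisel lying flat, 140 g: flat-sided wooden handle 28 mm wide (y), 26 mm high, from x = -75 to +30 mm; ferrule and steel blade 19 mm wide on to x = +110 mm, 11 to 15 mm above the surface. Origin: on the underside, below the handle near the balance point; x points to the cutting edge, z up. Grip across the handle (along y) over the origin.
- square: L-shaped try square lying flat, 190 g, mostly in its dark wooden stock: 22 mm wide (x), 20 mm high, y = -28 to +48 mm. Steel blade 22 mm wide, 3 mm thick, leaves the stock's +y end and runs along x to +121 mm, 10 mm above the surface. Origin: on the underside, on the stock's centre line; x along the blade, z up. Grip across the stock (along x) over the origin.
- plane: Metal block plane on its sole, 480 g: sole 140 mm long (x -70 to +70), 44 mm wide, 8 mm thick, round in front; cheeks 44 mm over all, 32 mm high, x = -50 to +42 mm; sloping brass cap between them, 52 mm high at the rear; wooden knob at x = +55 mm, 34 mm high. Origin: centre of the sole's underside; x points to the front (knob), z up. Grip across the cheeks (along y) over the origin.
- clamp: G-clamp lying flat, 360 g, 18 mm thick. Spine 16 mm wide (y -8 to +8, rib to -11), x = -46 to +66 mm; arms at its ends reach to y = +60. Screw along x at y = +49, from its pad at x = +36 to its head at +118 mm. Origin: under the spine; x along it to the screw head, y towards the screw, z up. Grip across the spine (along y) over the origin, one finger in the gap x = -32 to +36.
- panel_chisel: White panel 195 x 115 x 6 mm in the low wooden tray, painted with the chisel's black outline. Origin: centre of its underside; its face is 6 mm above that, 12 mm above the bench; x along its length, y across. The chisel belongs with its origin at x = -18, y = 0 mm, its x along the panel's x.
- panel_square: White panel, same size, same tray, painted with the black L of the try square. Origin: centre of its underside; its face is 6 mm above that, 12 mm above the bench; x along its length, y across. The square belongs with its origin at x = -55, y = -10 mm, its x along the panel's x.
- panel_plane: White panel, same size, same tray, painted with the plane's black outline (a broad bar, round in front). Origin: centre of its underside; its face is 6 mm above that, 12 mm above the bench; x along its length, y across. The plane belongs with its origin at x = -22, y = 0 mm, its x (front) along the panel's x.
- panel_clamp: White panel, same size, same tray, painted with the black C of the G-clamp and its screw. Origin: centre of its underside; its face is 6 mm above that, 12 mm above the bench; x along its length, y across. The clamp belongs with its origin at x = -40, y = -24 mm, its x along the panel's x. The tray's rim stands 4 mm above the panels.
- pine_box: Open pine box 150 x 100 x 55 mm, just glued, drying on the bench: leave it alone. Origin: centre of its underside.
- glue: White glue bottle with an orange cap, 56 mm in diameter, 150 mm high, on the bench: leave it alone. Origin: centre of its underside.

How it is judged (in metres and radians):
At the end, for the whole second after the job is handed in: Each tool lies flat and still on its own panel (tilt under 0.08 rad, height within 4 mm), its origin within 12 mm in x and in y of its place on the outline, pointing the same way within 0.2 rad, released; the pine box and the glue bottle within 20 mm of where they stood (x of chisel in the frame of panel_chisel between -0.03 and -0.006 m and y of chisel in the frame of panel_chisel between -0.012 and 0.012 m and z of chisel in the frame of panel_chisel between 0.002 and 0.01 m and x of panel_chisel in the frame of chisel above 0 m and angle between the x axis of chisel and the x axis of panel_chisel, either way round below 0.2 rad and angle between each of chisel, square, plane, clamp's own z axis and vertical below 0.08 rad and linear speed of each of chisel, square, plane, clamp below 0.02 m/s and x of square in the frame of panel_square between -0.067 and -0.043 m and y of square in the frame of panel_square between -0.022 and 0.002 m and z of square in the frame of panel_square between 0.002 and 0.01 m and x of panel_square in the frame of square above 0 m and angle between the x axis of square and the x axis of panel_square, either way round below 0.2 rad and x of plane in the frame of panel_plane between -0.034 and -0.01 m and y of plane in the frame of panel_plane between -0.012 and 0.012 m and z of plane in the frame of panel_plane between 0.002 and 0.01 m and x of panel_plane in the frame of plane above 0 m and angle between the x axis of plane and the x axis of panel_plane, either way round below 0.2 rad and x of clamp in the frame of panel_clamp between -0.052 and -0.028 m and y of clamp in the frame of panel_clamp between -0.036 and -0.012 m and z of clamp in the frame of panel_clamp between 0.002 and 0.01 m and x of panel_clamp in the frame of clamp above 0 m and angle between the x axis of clamp and the x axis of panel_clamp, either way round below 0.2 rad and distance of each of pine_box, glue from where it was at the start of the episode below 0.02 m); the robot touches nothing.
It fails at once if the pine box or the glue bottle is shifted by more than 20 mm (distance of any of pine_box, glue from where it was at the start of the episode above 0.02 m).
It fails at once if a tool is dropped (falls free, out of the fingers, by more than about 20 mm) ((linear speed of chisel above 0.6 m/s and contact force between the fingers and chisel below 0.05 N) or (linear speed of square above 0.6 m/s and contact force between the fingers and square below 0.05 N) or (linear speed of plane above 0.6 m/s and contact force between the fingers and plane below 0.05 N) or (linear speed of clamp above 0.6 m/s and contact force between the fingers and clamp below 0.05 N)).
It also fails if it takes over 115 s, if anything falls off the work surface, if the arm or the gripper's body presses on something with over 40 N, if the wrist force passes 120 N, or if a joint passes its speed limit or range.

## Working session

There is one attempt and no reset: what is moved stays moved. The work goes in short steps, each a Python script; the robot and the scene stay as the last script left them, time stands still between calls to the robot, and variables do not carry over. Pictures are saved under pics/ and viewed, at most 14 in all, crops included, and the job is handed in when it is done.

```bash
ls; mkdir -p pics; python3 - <<'E'
from rig import bot
import cv2,pickle
for n in ("top","scene"):
    c=bot.read_camera(n); cv2.imwrite(f"pics/{n}0.png",c["image"]); pickle.dump(c,open(f"{n}0.pkl","wb"))
    print(n,{k:v for k,v in c.items() if k not in("image","depth")})
s=bot.read_state();print(s)
E
```

```text
pics
top {'fovy': 55.22045855177687, 'cx': 251.66003037907393, 'cy': 186.76146512314176, 'k1': -0.056041297792384544, 'eye': array([ 343.46710218,   25.16913747, 1158.26035961]), 'attitude': array([ 0.07706755, -0.65342146,  0.74795747, -0.08752491])}
scene {'fovy': 53.58216076594896, 'cx': 253.06777835789597, 'cy': 192.92220504769003, 'k1': -0.06039123912328598, 'eye': array([1169.68628298,  402.04207706,  760.922135  ]), 'attitude': array([-0.16430179,  0.43270646,  0.82100367, -0.33424995])}
{'clock': 0.1, 'joint_positions': array([ 1.08540717e+00,  3.00416177e-01,  1.52151853e+00, -1.70806434e-05,
        1.32066135e+00, -6.65918444e-02]), 'qvel': array([-0.00021113, -0.00102289, -0.00075329,  0.00021395, -0.00019701,
       -0.00096282]), 'effort': array([ 1.90802872e-03, -5.44372916e+01, -3.62371337e+01, -6.39403470e-05,
        3.03785448e-03, -1.94504577e-05]), 'ee_pos': array([223.58151848, 502.30702875, 249.7778854 ]), 'tool_rot': array([-1.28752545e-04,  2.07869633e-01,  9.78156411e-01, -4.84966741e-04]), 'ft_force': array([ 0.64701619, -0.78877013,  0.85627135]), 'moment': array([ 0.00239488, -0.03609122, -0.0361385 ]), 'grip_force': 0.0, 'grip_width': 85.42996099329363}
```

View pics/top0.png

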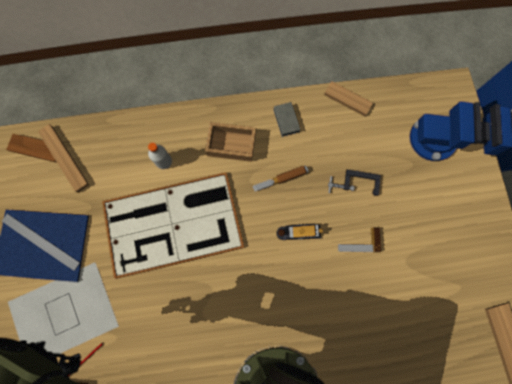

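View pics/scene0.png

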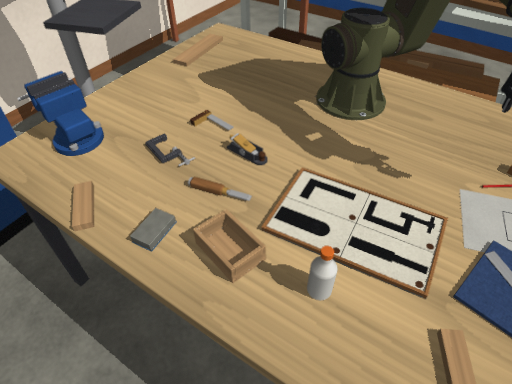

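```bash
cat > h.py <<'E'
import numpy as np,cv2,pickle
from scipy.spatial.transform import Rotation as R
from rig import bot
def rot(q): return R.from_quat(np.roll(q,-1)).as_matrix()
def cast(c,px,z):
    """pixels -> world xy on plane z"""
    h,w=c["depth"].shape; f=h/2/np.tan(np.radians(c["fovy"])/2)
    K=np.array([[f,0,c["cx"]],[0,f,c["cy"]],[0,0,1]])
    p=cv2.undistortPoints(np.array(px,float).reshape(-1,1,2),K,np.array([c["k1"],0,0,0.])).reshape(-1,2)
    if "eye" in c: e,M=np.array(c["eye"]),rot(c["attitude"])
    else: e,M=c["T"][:3,3],c["T"][:3,:3]
    d=np.c_[p,np.ones(len(p))]@M.T
    return (e+d*((z-e[2])/d[:,2])[:,None])[:,:2]
def wrist(name):
    s=bot.read_state(); c=bot.read_camera("wrist")
    T=np.eye(4);T[:3,:3]=rot(s["tool_rot"]);T[:3,3]=s["ee_pos"]
    c["T"]=T@c["mount"]; cv2.imwrite(f"pics/{name}.png",c["image"]); pickle.dump(c,open(name+".pkl","wb")); return c
def down(a):
    """tool pointing down, closing line (tool y) along world angle a"""
    y=np.array([np.cos(a),np.sin(a),0]);z=np.array([0,0,-1.])
    return np.roll(R.from_matrix(np.c_[np.cross(y,z),y,z]).as_quat(),1)
E
python3 - <<'E'
from h import *
c=pickle.load(open("top0.pkl","rb"))
P=dict(sq=(378,240),pl=(303,231),cl=(363,174),ch=(293,175),box=(231,142),glue=(158,157),tl=(104,204),tr=(230,174),br=(244,246),bl=(117,276))
for k,v in P.items(): print(k,cast(c,[v],15).round(),v)
w=bot.read_camera("wrist");print(w["fovy"],w["cx"],w["cy"],w["k1"],w["mount"].round(3))
for p in [(330,-50,400),(430,350,400),(400,250,400),(330,300,450),(330,-50,450)]:
  for a in (0,1.57,-1.57,3.14):
    q=bot.ik(p,down(a)); print(p,a,None if q is None else np.round(q,2))
E
```

```text
sq [[ 391. -378.]] (378, 240)
pl [[ 451. -150.]] (303, 231)
cl [[ 607. -374.]] (363, 174)
ch [[ 634. -148.]] (293, 175)
box [[773.  37.]] (231, 142)
glue [[754. 280.]] (158, 157)
tl [[621. 465.]] (104, 204)
tr [[665.  53.]] (230, 174)
br [[430.  38.]] (244, 246)
bl [[391. 436.]] (117, 276)
63.8065358875042 256.8335495826746 194.95877894114622 -0.02500682745963863 [[-1.00000e-03 -9.66000e-01 -2.60000e-01  6.55670e+01]
 [ 1.00000e+00 -1.00000e-03 -0.00000e+00  6.11000e-01]
 [ 0.00000e+00 -2.60000e-01  9.66000e-01 -1.24679e+02]
 [ 0.00000e+00  0.00000e+00  0.00000e+00  1.00000e+00]]
(330, -50, 400) 0 [-0.26 -0.28  1.77 -0.    1.66 -0.26]
(330, -50, 400) 1.57 [-0.26 -0.28  1.77 -0.    1.66 -1.83]
(330, -50, 400) -1.57 [-0.26 -0.28  1.77 -0.    1.66  1.31]
(330, -50, 400) 3.14 None
(430, 350, 400) 0 [ 0.62  0.25  1.25 -0.    1.65  0.62]
(430, 350, 400) 1.57 [ 0.62  0.25  1.25 -0.    1.65 -0.95]
(430, 350, 400) -1.57 [ 0.62  0.25  1.25 -0.    1.65  2.19]
(430, 350, 400) 3.14 [ 0.62  0.25  1.25 -0.    1.65 -2.52]
(400, 250, 400) 0 [ 0.48  0.05  1.47 -0.    1.62  0.48]
(400, 250, 400) 1.57 [ 0.48  0.05  1.47 -0.    1.62 -1.09]
(400, 250, 400) -1.57 [ 0.48  0.05  1.47 -0.    1.62  2.05]
(400, 250, 400) 3.14 None
(330, 300, 450) 0 [ 0.66 -0.01  1.42 -0.    1.73  0.66]
(330, 300, 450) 1.57 [ 0.66 -0.01  1.42 -0.    1.73 -0.91]
(330, 300, 450) -1.57 [ 0.66 -0.01  1.42 -0.    1.73  2.23]
(330, 300, 450) 3.14 [ 0.66 -0.01  1.42 -0.    1.73 -2.48]
(330, -50, 450) 0 [-0.26 -0.28  1.65 -0.    1.77 -0.26]
(330, -50, 450) 1.57 [-0.26 -0.28  1.65 -0.    1.77 -1.83]
(330, -50, 450) -1.57 [-0.26 -0.28  1.65 -0.    1.77  1.31]
(330, -50, 450) 3.14 None
```

```bash
python3 - <<'E'
from h import *
for n,p in (("wt",(520,240,400)),("wo",(500,-260,380))):
    bot.move_to(p,down(np.pi/2)); wrist(n)
print(bot.read_state()["clock"])
E
```

```text
3.625
```

View pics/wt.png

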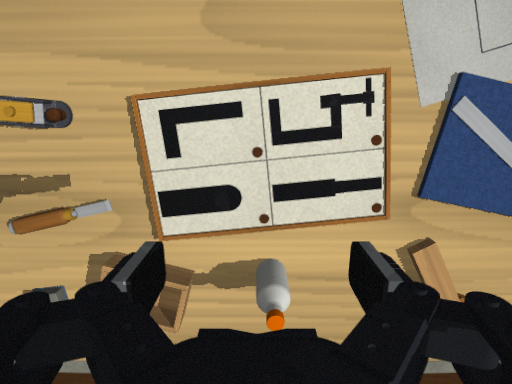

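View pics/wo.png

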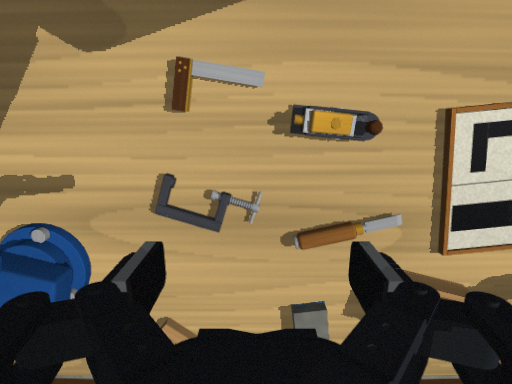

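```bash
cat > seg.py <<'E'
from h import *
def cloud(c):
    """world xyz for every pixel from depth"""
    h,w=c["depth"].shape; f=h/2/np.tan(np.radians(c["fovy"])/2)
    u,v=np.meshgrid(np.arange(w),np.arange(h))
    K=np.array([[f,0,c["cx"]],[0,f,c["cy"]],[0,0,1]])
    p=cv2.undistortPoints(np.stack([u,v],-1).reshape(-1,1,2).astype(float),K,np.array([c["k1"],0,0,0.])).reshape(-1,2)
    P=np.c_[p,np.ones(len(p))]*c["depth"].reshape(-1,1)
    return (P@c["T"][:3,:3].T+c["T"][:3,3]).reshape(h,w,3)
E
python3 - <<'E'
from seg import *
c=pickle.load(open("wt.pkl","rb")); W=cloud(c); im=c["image"].astype(int); hsv=cv2.cvtColor(c["image"],cv2.COLOR_BGR2HSV)
m=np.zeros(im.shape[:2],np.uint8); m[60:245,125:395]=1
print("zpanel",np.median(W[170:180,180:250,2]),"bench",np.median(W[10:40,150:300,2]))
wh=((hsv[...,1]<60)&(hsv[...,2]>150)&(m>0)).astype(np.uint8)
wh=cv2.morphologyEx(wh,cv2.MORPH_OPEN,np.ones((3,3)))
v,u=np.nonzero(wh); r=cv2.minAreaRect(cast(c,np.c_[u,v],12).astype(np.float32)); print("white",r); print(cv2.boxPoints(r).round(1))
bk=((im.max(2)<60)&(m>0)).astype(np.uint8)
for i,(n,l,s,ce) in enumerate(zip(*[range(0)]*4)): pass
n,l,s,ce=cv2.connectedComponentsWithStats(bk)
for i in range(1,n):
    if s[i,4]>200:
        v,u=np.nonzero(l==i); X=cast(c,np.c_[u,v],12); print("black",s[i],X.mean(0).round(1),cv2.minAreaRect(X.astype(np.float32)))
c=pickle.load(open("wo.pkl","rb")); W=cloud(c); 
b=np.median(W[10:40,300:500,2]); print("bench",b,np.std(W[10:40,300:500,2]))
m=(W[...,2]>b+6).astype(np.uint8); m[250:]=0; m[:,420:]=0
n,l,s,ce=cv2.connectedComponentsWithStats(m)
for i in range(1,n):
    if s[i,4]>150:
        X=W[l==i][:,:2]; print("obj",s[i],cv2.minAreaRect(X.astype(np.float32)),"zmax",W[l==i][:,2].max())
np.save("lab.npy",l)
E
```

```text
zpanel 12.96302609022365 bench 1.1311424125194094
white ((531.0758056640625, 256.0599365234375), (232.97755432128906, 391.4002685546875), 5.812629222869873)
[[395.4 439. ]
 [435.   49.6]
 [666.8  73.2]
 [627.1 462.6]]
black [ 269   79  105   66 1987] [464.  340.6] ((459.1701354980469, 345.5543212890625), (81.3458251953125, 171.4041290283203), 11.915504455566406)
black [ 159  102   83   56 1670] [467.3 136. ] ((482.3286437988281, 152.543701171875), (77.10527038574219, 132.95352172851562), 5.806303977966309)
black [ 273  178  108   23 1495] [580.2 351.9] ((579.4005737304688, 360.2533874511719), (28.70954132080078, 183.2828369140625), 5.962110996246338)
black [ 158  185   83   32 1954] [601.6 140.6] ((601.6245727539062, 142.4470977783203), (44.72234344482422, 140.36740112304688), 5.840351581573486)
bench 1.002413270977371 36.70152490192303
obj [ 172   55   93   57 2086] ((403.08270263671875, -318.1707458496094), (131.20375061035156, 76.63920593261719), 80.71847534179688) zmax 504.7367833999323
obj [ 290  105   93   37 2611] ((449.671630859375, -163.74444580078125), (191.7450408935547, 45.841087341308594), 85.54144287109375) zmax 504.7367833999323
obj [ 155  174  107   58 1766] ((559.6181030273438, -316.0689697265625), (144.9075927734375, 232.7884521484375), 33.39401626586914) zmax 504.7367833999323
obj [ 293  213  109   36 1645] ((581.8035278320312, -173.8946533203125), (305.3382873535156, 147.35592651367188), 55.80694580078125) zmax 504.7367833999323
obj [   0  223   84   27 1603] ((577.2593994140625, -467.8184814453125), (81.77182006835938, 498.9981994628906), 24.917190551757812) zmax 504.7367833999323
obj [138 241  26   9 198] ((462.5049133300781, -283.4779357910156), (8.5394287109375, 73.3579330444336), 54.639163970947266) zmax 504.7367833999323
obj [351 241  26   9 198] ((462.5898132324219, -233.9436492919922), (73.6449966430664, 8.509300231933594), 35.45536804199219) zmax 504.7367833999323
```

```bash
python3 - <<'E'
from seg import *
c=pickle.load(open("wo.pkl","rb")); W=cloud(c); ok=c["depth"]>0
hsv=cv2.cvtColor(c["image"],cv2.COLOR_BGR2HSV)
m=((W[...,2]>6)&(W[...,2]<70)&ok).astype(np.uint8); m[250:]=0; m[:,420:]=0
n,l,s,ce=cv2.connectedComponentsWithStats(m)
f=lambda X:cv2.minAreaRect(X.astype(np.float32))
for i in range(1,n):
    if s[i,4]<150: continue
    X=W[l==i]; r=f(X[:,:2]); print("obj",s[i],r,"z",np.percentile(X[:,2],[50,99]).round(1))
    for lo,hi in ((6,14),(14,24),(24,40),(16,40)):
        q=(l==i)&(W[...,2]>lo)&(W[...,2]<=hi)
        q=cv2.morphologyEx(q.astype(np.uint8),cv2.MORPH_OPEN,np.ones((3,3)))>0
        if q.sum()>60: r=f(W[q][:,:2]); print("   ",lo,hi,q.sum(),np.round(r[0],1),np.round(r[1],1),round(r[2],1), W[q].mean(0).round(1))
np.save("lab.npy",l); np.save("W.npy",W)
# clamp hull
i=l[210:225,185:195]; i=i[i>0][0]; X=W[l==i][:,:2]; h=cv2.convexHull(X.astype(np.float32))[:,0]; d=np.roll(h,-1,0)-h; k=np.linalg.norm(d,axis=1)>12
print(np.c_[h,np.roll(h,-1,0),np.degrees(np.arctan2(d[:,1],d[:,0]))][k].round(1))
E
```

```text
obj [ 172   56   93   56 2076] ((403.08270263671875, -318.1707458496094), (131.20375061035156, 76.63920593261719), 80.71847534179688) z [13.6 22.9]
    6 14 990 [ 378.3 -302.5] [108.   22.6] 80.6 [ 378.6 -300.7   12.5]
    14 24 886 [ 394.4 -371.2] [23.4 76.7] 81.1 [ 394.  -370.5   20.8]
    16 40 868 [ 394.4 -371.2] [23.8 76.6] 80.6 [ 394.  -370.7   20.9]
obj [ 290  105   93   37 2605] ((451.77984619140625, -136.7069091796875), (137.50579833984375, 45.841087341308594), 85.54144287109375) z [32.9 50.3]
    6 14 606 [ 452.1 -137.7] [134.9  44.3] 84.3 [ 452.4 -127.3    9.3]
    24 40 976 [ 452.4 -127.1] [114.   45.8] 86.1 [ 452.4 -125.8   32.6]
    16 40 1004 [ 452.4 -127.1] [114.   45.8] 86.1 [ 452.5 -125.5   32.3]
obj [ 155  174  107   58 1771] ((586.426025390625, -341.3143310546875), (169.04751586914062, 81.34032440185547), 79.2003402709961) z [18.  20.7]
    14 24 1405 [ 590.3 -342.6] [162.2  70.5] 71.2 [ 588.2 -359.7   18.1]
    16 40 1156 [ 589.1 -342.1] [162.2  67.5] 71.4 [ 588.6 -366.8   18.7]
obj [ 293  213  109   36 1639] ((628.4304809570312, -104.2851333618164), (28.07744598
[... 343 characters left out ...]
 (138.78309631347656, 46.679386138916016), 87.17108154296875) z [23.6 53.7]
    6 14 61 [ 648.9 -580.1] [40.3  4.7] 41.1 [ 648.6 -580.4   10.2]
    14 24 478 [ 641.4 -636.4] [134.2  43.3] 89.1 [ 640.1 -628.7   21.6]
    24 40 339 [ 635.1 -621.5] [59.  31.2] 74.9 [ 636.9 -618.3   33.2]
    16 40 1149 [ 640.6 -637.4] [ 42.3 132.7] 0.3 [ 639.8 -629.4   25.9]
[[ 630.7 -324.8  615.2 -268.7  105.5]
 [ 615.2 -268.7  594.5 -258.5  153.9]
 [ 586.1 -255.2  564.9 -251.9  171.2]
 [ 561.4 -255.2  534.4 -397.2 -100.8]
 [ 538.1 -410.5  598.7 -429.7  -17.6]
 [ 598.7 -429.7  609.2 -398.3   71.6]
 [ 609.2 -398.3  620.4 -363.7   71.9]
 [ 620.4 -363.7  627.6 -340.2   73.1]
 [ 627.6 -340.2  630.3 -328.1   77.2]]
```

```bash
cat > job.py <<'E'
from h import *
d=np.radians
Y=d(95.8); ux=np.array([np.cos(Y),np.sin(Y)]); uy=np.array([-ux[1],ux[0]]); C=np.array([531.1,256.1])
# tool: origin, closing angle, width, grip z, force, panel (sx,sy), place in panel, closing angle at place
J=dict(square=((404.3,-372.8),80.7,22,22,50,(-1,1),(-55,-10),95.8),
 chisel=((633.2,-122.9),12.8,28,23,50,(1,-1),(-18,0),5.8),
 plane=((451.8,-136.7),-4.3,44,24,70,(-1,-1),(-22,0),5.8),
 clamp=((604.8,-384),-17.6,17,22,70,(1,1),(-40,-24),5.8))
def goal(n):
    j=J[n]; return C+ux*(98.2*j[5][0]+j[6][0])+uy*(59*j[5][1]+j[6][1])
def pick(n):
    o,a,w,z,F,*_=J[n]; q=down(d(a)); bot.move_gripper(w+28)
    bot.move_to((*o,130),q)
    print(n,"hit",bot.servo_line((*o,z),speed=120,until_force=15),bot.read_state()["ee_pos"].round(1))
    bot.move_gripper(w-12,grip_force=F); s=bot.read_state(); print("grip",s["grip_width"].round(1),s["grip_force"].round(1))
    bot.servo_line((*o,130),speed=100); s=bot.read_state(); print("lift",s["grip_width"].round(1),s["grip_force"].round(1),s["ft_force"].round(1))
def place(n):
    j=J[n]; g=goal(n); q=down(d(j[7])); z=j[3]+12
    bot.move_to((*g,130),q); bot.servo_line((*g,z+10),speed=100)
    print("touch",bot.servo_line((*g,z-2.5),speed=15,until_force=5)); s=bot.read_state(); print(s["ee_pos"].round(1),g.round(1),s["ft_force"].round(1))
    bot.move_gripper(j[2]+18); bot.servo_line((*g,130),speed=120); s=bot.read_state(); print("clock",s["clock"],s["grip_width"])
E
python3 - <<'E'
from job import *
print(bot.tip_reach); pick("square"); wrist("h_sq"); place("square")
E
```

```text
19.0
square hit False [ 404.6 -373.1   22.7]Traceback (most recent call last):
  File "<stdin>", line 2, in <module>
  File "job.py", line 15, in pick
    bot.move_gripper(w-12,grip_force=F); s=bot.read_state(); print("grip",s["grip_width"].round(1),s["grip_force"].round(1))
                                                                          ^^^^^^^^^^^^^^^^^^^^^
AttributeError: 'float' object has no attribute 'round'
```

Gripped; only the print failed. Continue from here.

```bash
sed -i 's/s\["grip_width"\]\.round(1),s\["grip_force"\]\.round(1)/round(s["grip_width"],1),round(s["grip_force"],1)/' job.py; python3 - <<'E'
from job import *
s=bot.read_state(); print(s["grip_width"],s["grip_force"],s["clock"])
bot.servo_line((*J["square"][0],130),speed=100); s=bot.read_state(); print(s["grip_width"],s["ft_force"])
wrist("h_sq"); place("square"); wrist("p_sq")
E
```

```text
20.91667389007411 49.83544886112213 6.6
20.796984830879346 [-0.34527829  0.01604775 -2.57406712]
touch True
[497.8  98.7  34.8] [497.8  98.7] [-1.5 -0.4  7.3]
clock 12.5417 40.252832580918664
```

View pics/p_sq.png

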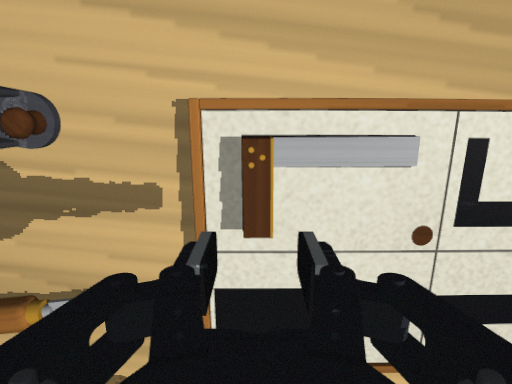

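The square covers its L: its stock is at (257,190) and its blade is at row 150, with almost no black left showing. I'll do the other three next.

```bash
python3 - <<'E'
from job import *
for n in ("plane","chisel"):
    pick(n); s=bot.read_state()
    if s["grip_width"]<J[n][2]-5: print("MISS"); break
    place(n)
E
```

```text
plane hit False [ 452.2 -136.8   24.6]
grip 42.5 72.1
lift 42.6 71.5 [ 0.2 -1.  -5.3]
touch True
[601.9 142.5  36.9] [601.9 142.5] [-1.2  0.3  6. ]
clock 20.8417 62.587146553040775
chisel hit False [ 633.7 -123.    23.9]
grip 27.2 51.2
lift 26.9 50.3 [ 0.3  0.  -1.6]
touch True
[581.7 341.8  35.9] [581.7 341.9] [-0.3 -0.5  5.8]
clock 29.3333 45.95174570837421
```

```bash
python3 - <<'E'
from job import *
n="clamp"; pick(n); s=bot.read_state()
if s["grip_width"]<12: print("MISS")
else:
    place(n); bot.move_to((500,230,400),down(np.pi/2)); wrist("end")
E
```

```text
clamp hit False [ 605.2 -384.3   23.1]
grip 13.9 71.1
lift 14.4 69.6 [-0.5 -0.  -4.9]
touch True
[490.4 310.5  35. ] [490.4 310.5] [-0.6 -1.8  6.8]
clock 40.1833 35.03940587263862
```

View pics/end.png

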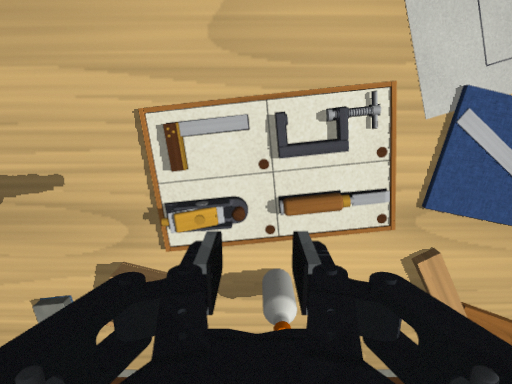

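All four are on their panels: square at (175,147), clamp at (312,135), plane at (205,216) and chisel at (315,203). Black shows above the plane, so I'll measure before handing in.

```bash
python3 - <<'E'
from seg import *
from job import J,ux,uy,C
c=pickle.load(open("end.pkl","rb")); W=cloud(c); ok=c["depth"]>0
m=(W[...,2]>19)&(W[...,2]<80)&ok; m[232:]=0
b={"square":(155,105,258,178),"clamp":(272,85,385,160),"plane":(155,188,262,240),"chisel":(272,180,392,225)}
for n,(x0,y0,x1,y1) in b.items():
    k=np.zeros_like(m);k[y0:y1,x0:x1]=1;k=cv2.morphologyEx((k&m).astype(np.uint8),cv2.MORPH_OPEN,np.ones((2,2)))>0
    X=W[k]; p=C+ux*98.2*J[n][5][0]+uy*59*J[n][5][1]; L=np.c_[(X[:,:2]-p)@ux,(X[:,:2]-p)@uy]-J[n][6]
    r=cv2.minAreaRect(L.astype(np.float32)); print(n,"tool-frame extents",np.percentile(L,1,0).round(1),np.percentile(L,99,0).round(1),"rect",np.round(r[0],1),np.round(r[1],1),round(r[2],1),"z",np.percentile(X[:,2],[50,99]).round(1))
E
```

```text
square tool-frame extents [ -8.  -28.4] [120.8  46.2] rect [62.3  7.7] [152.9  79.2] 1.5 z [25.5 35.1]
clamp tool-frame extents [-45.1 -15.1] [119.9  66.6] rect [27.6 25.8] [197.4  87.6] 3.6 z [30.3 33.1]
plane tool-frame extents [-64.2 -34.1] [71.2 23.6] rect [42.7 34.3] [251.  113.7] 38.9 z [44.1 62.5]
chisel tool-frame extents [-72.1 -21.8] [111.2  14.4] rect [-21.9  25.4] [128.8 273.4] 54.5 z [36.3 40.6]
```

```bash
python3 - <<'E'
from seg import *
from job import J,ux,uy,C
c=pickle.load(open("end.pkl","rb")); W=cloud(c); ok=c["depth"]>0
for n,(x0,y0,x1,y1),lo,hi in (("plane",(155,188,262,240),40,70),("plane",(155,188,262,240),18,24),("chisel",(272,180,345,225),34,45),("chisel",(345,180,392,225),20,32)):
    k=((W[...,2]>lo)&(W[...,2]<hi)&ok)[y0:y1,x0:x1].astype(np.uint8)
    _,l,s,_=cv2.connectedComponentsWithStats(k); k=l==1+s[1:,4].argmax()
    X=W[y0:y1,x0:x1][k]; p=C+ux*98.2*J[n][5][0]+uy*59*J[n][5][1]; L=np.c_[(X[:,:2]-p)@ux,(X[:,:2]-p)@uy]-J[n][6]
    r=cv2.minAreaRect(L.astype(np.float32)); print(n,lo,len(X),np.percentile(L,1,0).round(1),np.percentile(L,99,0).round(1),np.round(r[0],1),np.round(r[1],1),round(r[2],1))
im=cv2.resize(c["image"][75:255,130:400],None,fx=2.9,fy=2.9,interpolation=cv2.INTER_CUBIC); cv2.imwrite("pics/endcrop.png",im)
E
```

```text
plane 40 1301 [-64.5 -20.7] [39.9 23.1] [-11.9   0.9] [ 45.3 110.2] 89.8
plane 18 330 [ 29.4 -20.8] [70.8 22.2] [50.2  0.3] [43.8 42.3] 89.2
chisel 34 916 [-72.5 -11.7] [30.9 13.3] [-20.4   1.1] [ 26.7 106.9] 89.3
chisel 20 457 [38.5 -8.7] [111.1  10.6] [73.8  0.8] [20.1 76.6] 89.7
```

View pics/endcrop.png

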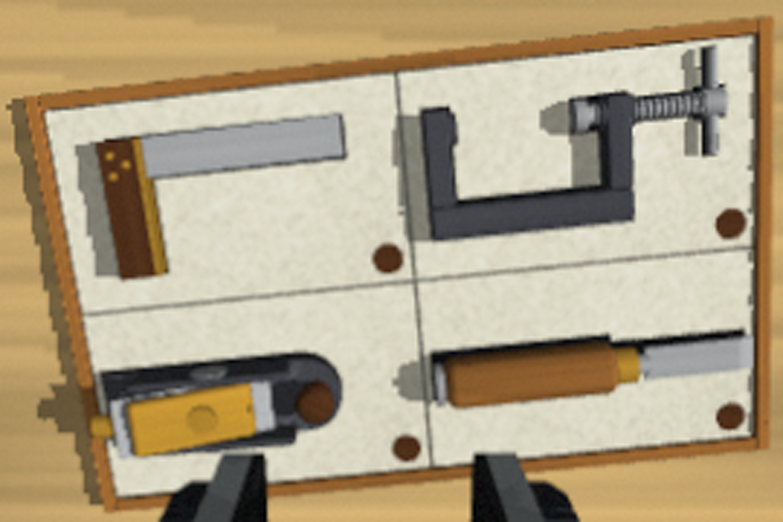

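Every tool is within about 2 mm of its place and flat. The black above the plane is its own body seen at an angle.

```bash
python3 -c "
from rig import bot
print(bot.finish_job())"
```

```text
the job is handed in; nothing more can be done
None
```

I set the square, plane, chisel and clamp down flat on their own outlines and handed the job in at about 40 s; they measured within a few millimetres of place, the arm was kept clear of the box and bottle (not re-measured), and no verdict came back.

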